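# Put the drill bit away in the sliding-lid box

## Task

Draw the lid of the wooden box all the way open towards you by pressing lightly on top of it and pulling, lay the loose drill bit flat in the box, let go of it, and then slide the lid fully shut again. The lid is thin and must not be pressed hard (stay well under 30 N); leave the other things where they are.

Things in the scene. Friction and masses are not known exactly. Their poses are not given: they have to be found in the camera images.
- box: wooden box with flat sliding lid, fixed to the bench. Origin: centre of its underside; x from its front (lid comes out there, towards the robot) to its back wall, y across, z up. Outside 162 (x) x 168 (y) x 54 mm. Floor 5 mm, walls 7 mm thick; sides and back 54 mm high, front 29 mm. Inside x and y: +-74, +-77 mm. A lip 6 mm wide (z 49 to 54) tops each side wall, over the lid's edges.
- lid (a joint): travel of the lid in m: 0 shut (against the back wall), 0.09 fully open (end stop), growing along the box's -x. Lid: rigid plain plywood, 155 (x) x 153 (y) x 5 mm, no handle; shut, it covers box x from -81 to +74 mm. Slides with about 4 N friction, stays where left. Its top is 34 to 46 mm above the bench, not measured: it must be felt. Never press it with over 30 N.
- box_bay (a point): point on the box's inner floor, 5 mm above the bench, 29 mm behind the box's centre along its x: the middle of the part that the fully open lid leaves free (box x from -16 to +74 mm, y from -71 to +71 mm between the lips). Does not move with the lid.
- drill_bit: steel twist drill bit, 115 mm long, 10 mm thick, round, with a plain shank at one end and flutes at the other, lying loose on the bench to one side of the box. Origin: at the middle of its length on its underside as first laid (5 mm off its axis); x along its length.
- spanner: bystander: flat steel spanner, 155 x 22 x 8 mm, lying on the bench on the other side of the box. Origin at its middle, underside; x along its length.
- tape_roll: bystander: black roll of tape lying flat, 68 mm across, 18 mm high, on the near right of the bench. Origin: centre of its underside.
- wood_offcut: bystander: small block of wood 45 x 75 x 28 mm behind the box on the left. Origin: centre of its underside.
- flux: bystander: glass jar with a black cap, 45 mm across, 105 mm high, standing behind the box. Origin: centre of its underside.
- oil: bystander: brown bottle with a green cap, 48 mm across, 80 mm high, standing behind the box on the right. Origin: centre of its underside.
Not all that is in view belongs to the job. Of the things that look like the drill_bit, take the one that is farthest to the robot's right at the start.

How it is judged:
On the way, in this order (a step that is already met when the one before it is completed fails the run):
1. the lid is drawn open (at least 80 of its 90 mm) (value of joint lid above 0.08 m), for 0.1 s.
2. the drill bit lies in the open box, let go (value of joint lid above 0.06 m and x of drill_bit in the frame of box between -0.075 and 0.075 m and y of drill_bit in the frame of box between -0.077 and 0.077 m and height (world z) of drill_bit below 0.022 m and contact force between the fingers and drill_bit below 0.1 N), for 0.2 s.
At the end, for the whole second after the job is handed in: The drill bit lies flat inside the box (its origin within the inner walls and less than 22 mm above the bench), at rest, and the lid is shut to within 4 mm and still (value of joint lid below 0.004 m and velocity of joint lid between -0.005 and 0.005 m/s and x of drill_bit in the frame of box between -0.075 and 0.075 m and y of drill_bit in the frame of box between -0.077 and 0.077 m and height (world z) of drill_bit below 0.022 m and linear speed of drill_bit below 0.03 m/s); the robot touches nothing.
It fails at once if the robot presses or knocks on the box or its lid with more than 30 N (contact force between any of the fingers, the arm and box above 30 N).
It fails at once if a bystander is moved by more than 25 mm (distance of any of spanner, tape_roll, wood_offcut, flux, oil from where it was at the start of the episode above 0.025 m).
It also fails if it takes over 69 s, if anything falls off the work surface, if the arm or the gripper's body presses on something with over 40 N, if the wrist force passes 120 N, or if a joint passes its speed limit or range.

## Robot

A 6-joint arm with a two-finger parallel gripper is mounted at the origin on a cart in front of the work surface, level with it; the furniture and walls round the work are solid. World frame = base frame: x ahead of the robot, y to its left, z up, the work surface at z = 0. Lengths are in m, angles in rad, forces in N, time in s.
With the tool pointing down it reaches from about 0.15 to 0.775 m from the base axis. Payload 6.1 kg.
Tool frame: the origin (TCP) lies midway between the tips of the shut fingers; the grasp point (between the pads) lies 19 mm behind it (arm.pinch_z is the distance from the TCP to the grasp point, in m); z points along the fingers, y is the direction in which the jaws open and shut (so a half turn about z gives the same grasp; the last joint's range is limited). The gripper opens to 85 mm and grips with 20 to 120 N. Pads are 22 mm wide; open, the fingers measure 114 mm over their backs; the gripper's body (76 mm by 85 mm) begins 54 mm behind the grasp point. The pads swing forward as they close: fully open they stand 13 mm farther back than shut.
Start: joints at [1.199, 0.126, -0.04, 1.405, 0, 1.571], TCP at [0.191, 0.489, 0.231] pointing down, gripper open.
Joint ranges: [-2.72, 2.72], [-0.95, 1.95], [-1.27, 1.35], [-1.78, 2.02], [-1.46, 1.47], [-3.14, 3.14]. Speed limits (rad/s): [2.39, 2.39, 3.01, 3.14, 3.14, 3.14].

## Interface

Orientations are given as a 3x3 rotation matrix whose columns are the frame's x, y, z axes.
In Python, from station import arm gives the robot as it stands.
- The arm moves only by the tool servo_tool, never from a script. Its argument "series" is a list of rows, each a list of 2 entries, a list of its own where there are three numbers: the shift along the world's x, y, z in cm, then the turn, a rotation vector about the world's x, y, z in degrees. A call has 1 to 8 rows; each row is the pose to reach, as a shift and turn from the pose commanded when the call began; what a row does not reach only later rows make up. A row lasts 1/8 s, in which the tool goes at most 62.5 mm and 10.7 degrees, less where a joint would pass 70% of its speed; a pose out of reach is approached as far as the arm can. A call with a gripper value outside its range is refused whole. "gripper" is the finger opening in cm, from 0 to 8.54, set as the call begins (left out, the last holds). The fingers move at their own pace and stop on an object; "force" is the grip in N (left out, the last holds). Time passes only in rows, so rows that repeat a pose let the fingers close. It gives the time, the measured TCP pose, the force and the opening at its end, in the units of the state.
- arm.observe(): the state, without advancing time (a new reading comes with each control period).
- arm.snapshot(name): name is "side" or "top"; returns the picture (400x640x3 uint8, blue, green, red); there is no depth.
- arm.camera_info(name): a dict with "fx", "fy", "cx", "cy" (pixels), "R" (3x3) and "t" (3): a world point X has camera coordinates R X + t. Camera axes: x right, y down, z forward; pixel columns grow to the right and rows downward; lengths in m; the calibration is good to about 2 mm. A picture is of the moment at which its call begins. camera_info takes no time and is no camera call.
- arm.hand_in(): hands the job in, once; it reports no verdict.
The state is a dict: "time_s": time; "q": joint angles; "joint_velocities": joint speeds; "joint_efforts": joint torques, N m; "eef_pos": TCP position; "orientation": TCP orientation; "wrist_force": force on the tool from outside, world axes, zero at the start; "wrist_torque": the same for the moment, N m; "finger_gap": finger opening in m.
Only numpy, scipy, OpenCV 4.12 (cv2) and the standard library are available. Lean on these libraries where they do the work, as an engineer would, in place of code of your own. Each camera call takes 0.05 s, during which the arm holds its last target. There are 200 camera calls.

## Working session

There is one attempt and no reset: what is moved stays moved. The work goes in short steps, Python scripts to look and compute and a tool call to move; the robot and the scene stay as the last step left them, time stands still between calls to the robot, and variables do not carry over. Pictures are saved under pics/ and viewed, on a budget of 10 in all, crops included, one or two more only if the job needs it, and the job is handed in when it is done.

Besides the shell and the picture viewer there is one more tool, called after "Request:" by a JSON object that holds its "name" and its "arguments". servo_tool: Moves the arm, as the interface text tells. Its arguments: {"type":"object","properties":{"series":{"type":"array","items":{"type":"array"}},"gripper":{"type":"number"},"force":{"type":"number"}},"required":["series"]}

```bash
mkdir -p pics; ls; python3 - <<'E'
from station import arm
import cv2,numpy as np
for n in("side","top"):
    cv2.imwrite(f"pics/{n}0.png",arm.snapshot(n))
    c=arm.camera_info(n);print(n,c["fx"],c["cx"],c["cy"],np.round(c["R"],3).tolist(),np.round(c["t"],3), "pos",np.round(-np.array(c["R"]).T@np.array(c["t"]),3))
print(arm.observe())
E
```

```text
pics
side 412.26793173523515 321.82505528909917 198.6140681112308 [[0.998, -0.054, 0.012], [-0.023, -0.609, -0.793], [0.05, 0.791, -0.61]] [-0.554  0.047  0.91 ] pos [ 0.509 -0.721  0.599]
top 402.35889668269886 313.49941106503826 199.70099423050038 [[-0.024, -1.0, -0.019], [-0.985, 0.027, -0.172], [0.173, 0.014, -0.985]] [0.055 0.551 0.969] pos [0.377 0.026 1.05 ]
{'time_s': 0.1, 'q': array([ 1.19901818e+00,  1.26329923e-01, -4.04566035e-02,  1.40543724e+00,
       -1.20870845e-05,  1.57082656e+00]), 'joint_velocities': array([-4.89126382e-04, -1.81159264e-03,  1.77010176e-03,  6.43534041e-04,
       -4.43723390e-04, -6.94753335e-06]), 'joint_efforts': array([ 1.01715770e-03, -4.36904240e+01,  3.53604913e+01,  1.37121152e-02,
        1.52170342e-04, -6.01794987e-07]), 'eef_pos': array([0.19058981, 0.48879451, 0.23062406]), 'orientation': array([[-9.31671890e-01,  3.63300472e-01, -5.07288972e-04],
       [ 3.63300826e-01,  9.31670934e-01, -1.33431319e-03],
       [-1.21302222e-05, -1.42744060e-03, -9.99998981e-01]]), 'wrist_force': array([-0.83269328,  0.4242905 ,  0.10465979]), 'wrist_torque': array([-0.01919773, -0.01152496,  0.01242517]), 'finger_gap': 0.08495712508633071}
```

View pics/top0.png

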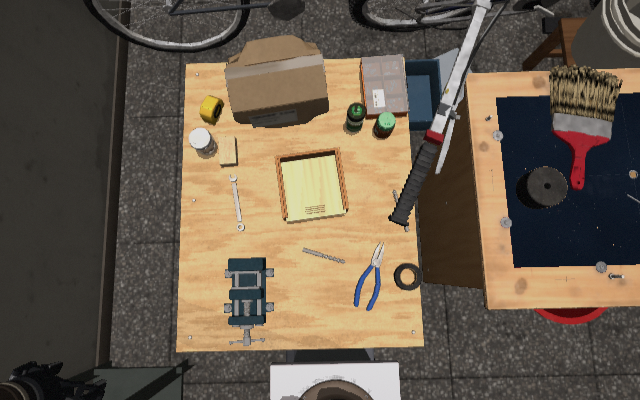

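View pics/side0.png

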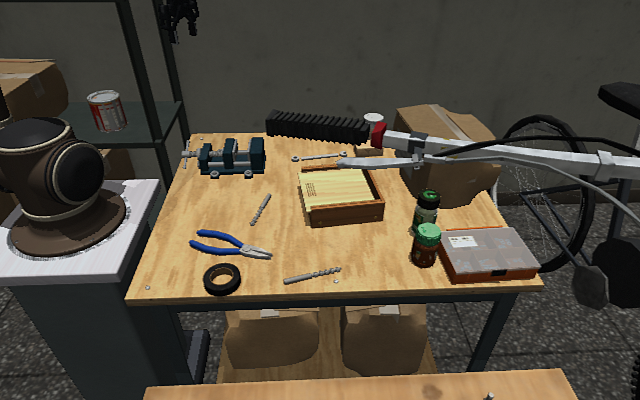

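The top view shows the box near (312,185), one drill bit at (323,255) and a second, mostly hidden under a black handle, near (398,195). In the side view the bits are at (260,208) and (313,275). The right-hand one at (313,275) is the target. A handle with a red piece overhangs, so I'll work out where it is and measure the box and bit.

```bash
cat > h.py <<'E'
import numpy as np,cv2
from station import arm
def cam(n):
    c=arm.camera_info(n);return c,np.array(c["R"]),np.array(c["t"])
def ray(n,p):
    c,R,t=cam(n);d=R.T@np.array([(p[0]-c["cx"])/c["fx"],(p[1]-c["cy"])/c["fy"],1]);return -R.T@t,d/np.linalg.norm(d)
def plane(n,p,z):
    o,d=ray(n,p);return o+d*(z-o[2])/d[2]
def tri(a,b):
    o1,d1=ray("side",a);o2,d2=ray("top",b)
    s=np.linalg.lstsq(np.c_[d1,-d2],o2-o1,rcond=None)[0];p,q=o1+d1*s[0],o2+d2*s[1];return (p+q)/2,np.linalg.norm(p-q)
def proj(n,X):
    c,R,t=cam(n);v=R@np.array(X)+t;return c["fx"]*v[0]/v[2]+c["cx"],c["fy"]*v[1]/v[2]+c["cy"]
E
python3 - <<'E'
from h import *
np.set_printoptions(precision=4,suppress=True)
print("red",tri((379,133),(436,134)),"handle end",tri((268,122),(400,222)))
s=cv2.imread("pics/side0.png");t=cv2.imread("pics/top0.png")
# crops x4
a=cv2.resize(s[170:300,230:400],None,fx=4,fy=4,interpolation=cv2.INTER_CUBIC)
b=cv2.resize(t[140:270,265:415],None,fx=4,fy=4,interpolation=cv2.INTER_CUBIC)
cv2.imwrite("pics/sc.png",a);cv2.imwrite("pics/tc.png",b)
E
```

```text
red (array([ 0.6245, -0.1995,  0.3138]), np.float64(0.0033785438969786818)) handle end (array([ 0.4607, -0.125 ,  0.2955]), np.float64(0.002953401406274002))
```

View pics/sc.png

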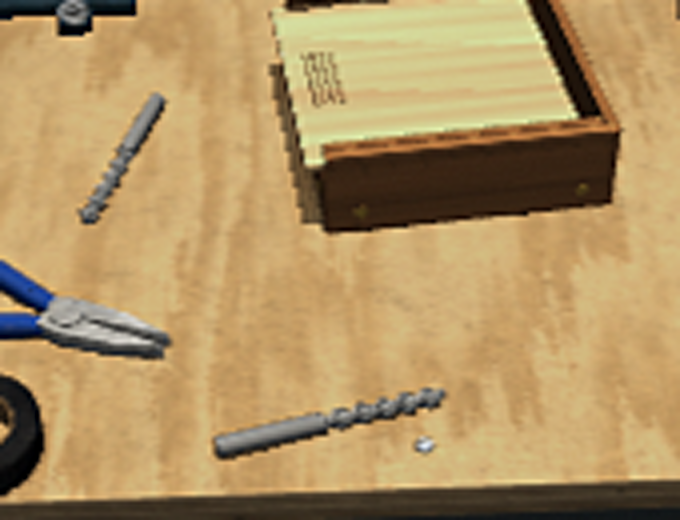

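View pics/tc.png

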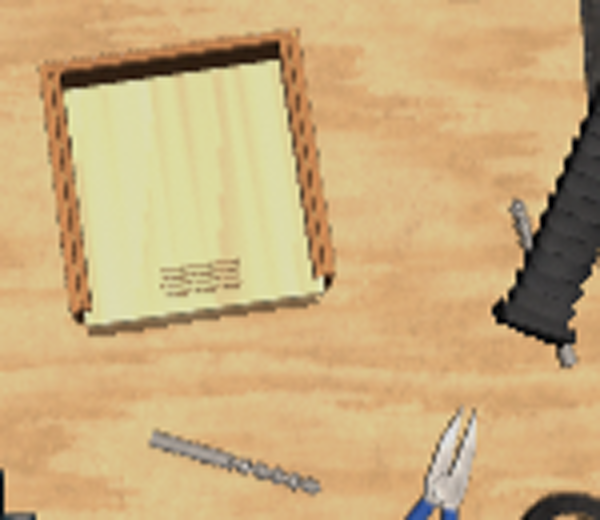

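The crops show the box yawed slightly, with its front toward the robot. The target bit's shank end is at side (284,281) and its tip at (341,269). The handle is a real obstacle about 0.3 m up, right over the bit.

```bash
python3 - <<'E'
from h import *
np.set_printoptions(precision=4,suppress=True)
a=plane("side",(285,281.5),.005);b=plane("side",(340.7,269),.005)
print("bit",a,b,(a+b)/2,np.linalg.norm(a-b),np.degrees(np.arctan2(*(b-a)[1::-1])))
print("bit top ends check", plane("top",(265+568/4,140+355/4),.005),plane("top",(265+516/4,140+203/4),.005))
P=[plane("top",(265+u/4,140+v/4),.054) for u,v in((40,65),(298,30),(333,272),(72,320))]
print(np.array(P))
for i in range(4):print(np.linalg.norm(P[i]-P[(i+1)%4]),np.degrees(np.arctan2(*(P[(i+1)%4]-P[i])[1::-1])))
print("centre",np.mean(P,0))
print("side bottom",plane("side",(311.7,227.7),0),plane("side",(383.2,220.7),0))
# handle/bike: triangulate several points
for s,t in[((268,112),(396,212)),((268,132),(391,220)),((365,140),(418,140)),((370,118),(440,146)),((600,150),(487,3))]:print("h",*tri(s,t))
h=(0.56,-.17,.31)
for o,d in [ray("side",(290,121)),ray("side",(290,137))]:
    pass
# tape, pliers, bottles
print("tape",plane("side",(222,278),.018),"pliers tip",plane("side",(272,257),.005),"oil",plane("top",(386,125),.08),"flux?",plane("top",(356,117),.105))
E
```

```text
bit [ 0.4751 -0.2021  0.005 ] [ 0.5821 -0.1753  0.005 ] [ 0.5286 -0.1887  0.005 ] 0.11033511883929735 14.061384390511105
bit top ends check [ 0.477  -0.1998  0.005 ] [ 0.5782 -0.1721  0.005 ]
[[ 0.6675  0.136   0.054 ]
 [ 0.6858 -0.0301  0.054 ]
 [ 0.5281 -0.0463  0.054 ]
 [ 0.5023  0.1174  0.054 ]]
0.1671321936047449 -83.71405356961084
0.15853498266500118 -174.11776960656235
0.16571875794311416 98.96174312890653
0.1662682269697841 6.450342700181622
centre [0.5959 0.0442 0.054 ]
side bottom [ 0.5304 -0.0474  0.    ] [ 0.6908 -0.0304  0.    ]
h [ 0.4695 -0.1168  0.3103] 0.019599407266746617
h [ 0.4631 -0.1131  0.2721] 0.012196148231711312
h [ 0.6158 -0.1709  0.2882] 0.015067194968402382
h [ 0.6021 -0.1994  0.3354] 0.012075023419621536
h [ 0.8744 -0.3073  0.345 ] 0.002960755390229856
tape [ 0.36   -0.2001  0.018 ] pliers tip [ 0.4482 -0.1375  0.005 ] oil [ 0.7331 -0.1478  0.08  ] flux? [ 0.7469 -0.0707  0.105 ]
```

Box centre is about (0.597, 0.044) with yaw 6.3°. The bit's middle is about (0.529, -0.188) with yaw 14°. The handle's axis runs from (0.46, -0.12) to (0.61, -0.19) at z≈0.3. Next I move over the lid with the fingers shut.

Request:
{"name": "servo_tool", "arguments": {"series": [[[5.5,-5.5,0],[0,0,-7.8]],[[11,-11,0],[0,0,-15.6]],[[16.5,-16.5,0],[0,0,-23.4]],[[22,-22,0],[0,0,-31.2]],[[27.5,-27.5,0],[0,0,-39]],[[33,-33,0],[0,0,-46.8]],[[38.5,-38.5,0],[0,0,-54.6]],[[44.5,-44,0],[0,0,-62.4]]], "gripper": 0}}

```text
time_s: 1.1
eef_pos: [0.5462, 0.1346, 0.231]
orientation: [[-0.105, 0.994, -0.0], [0.994, 0.105, 0.0], [0.0, -0.0, -1.0]]
wrist_force: [0.4, 0.3, 0.4]
finger_gap: 0.0001
```

Request:
{"name": "servo_tool", "arguments": {"series": [[[0,0,-5],[0,0,0]],[[0,0,-9],[0,0,0]],[[0,0,-13],[0,0,0]],[[0,0,-16],[0,0,0]],[[0,0,-16],[0,0,0]],[[0,0,-16],[0,0,0]]]}}

```text
time_s: 1.85
eef_pos: [0.5456, 0.1366, 0.0724]
orientation: [[-0.11, 0.994, 0.001], [0.994, 0.11, 0.0], [0.0, 0.001, -1.0]]
wrist_force: [-0.5, 0.3, 0.5]
finger_gap: 0.0001
```

Request:
{"name": "servo_tool", "arguments": {"series": [[[3,-3,0],[0,0,0]],[[6,-6,0],[0,0,0]],[[9,-8.8,0],[0,0,0]],[[9,-8.8,0],[0,0,0]],[[9,-8.8,-1],[0,0,0]],[[9,-8.8,-1.8],[0,0,0]],[[9,-8.8,-1.8],[0,0,0]]]}}

```text
time_s: 2.72
eef_pos: [0.6338, 0.0491, 0.0524]
orientation: [[-0.111, 0.994, -0.002], [0.994, 0.111, -0.0], [0.0, -0.002, -1.0]]
wrist_force: [-0.4, -0.3, -0.1]
finger_gap: -0.0
```

```bash
python3 - <<'E'
from h import *
a=arm.snapshot("side");b=arm.snapshot("top")
cv2.imwrite("pics/both1.png",np.vstack([a[:300],b[60:360]]))
o=arm.observe();print(o["eef_pos"],o["wrist_force"],o["q"])
E
```

```text
[0.63461089 0.04899996 0.05330018] [ 0.94409231  0.17366849 -0.7020752 ] [ 7.70476456e-02  3.85812048e-01 -9.67372605e-02  1.08861334e+00
  2.59846164e-05  1.53702188e+00]
```

View pics/both1.png

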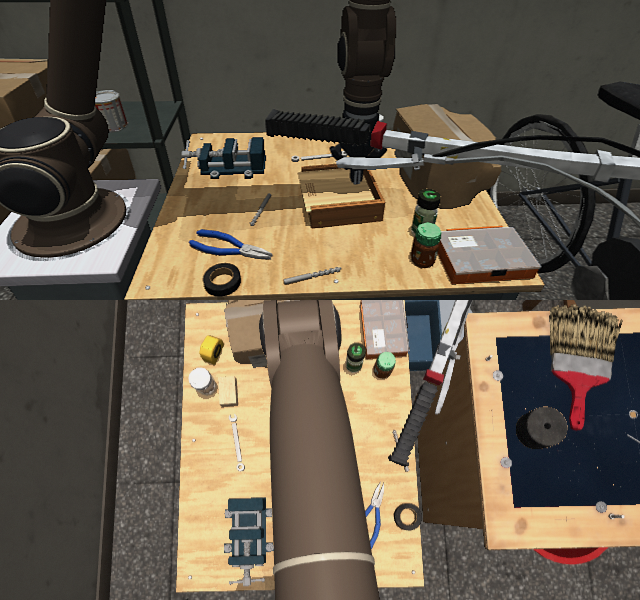

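The arm is clear of the handle here. Now I feel for the lid in small steps.

Request:
{"name": "servo_tool", "arguments": {"series": [[[0,0,-0.3],[0,0,0]],[[0,0,-0.6],[0,0,0]],[[0,0,-0.6],[0,0,0]],[[0,0,-0.6],[0,0,0]]]}}

```text
time_s: 3.32
eef_pos: [0.6351, 0.0484, 0.0473]
orientation: [[-0.11, 0.994, -0.0], [0.994, 0.11, 0.0], [0.0, -0.0, -1.0]]
wrist_force: [-0.3, -0.1, -0.1]
finger_gap: -0.0003
```

Request:
{"name": "servo_tool", "arguments": {"series": [[[0,0,-0.1],[0,0,0]],[[0,0,-0.2],[0,0,0]],[[0,0,-0.2],[0,0,0]]]}}

```text
time_s: 3.7
eef_pos: [0.635, 0.0484, 0.0452]
orientation: [[-0.11, 0.994, -0.0], [0.994, 0.11, 0.0], [0.0, -0.0, -1.0]]
wrist_force: [0.3, 0.8, 0.5]
finger_gap: -0.0002
```

Request:
{"name": "servo_tool", "arguments": {"series": [[[0,0,-0.1],[0,0,0]],[[0,0,-0.2],[0,0,0]],[[0,0,-0.2],[0,0,0]]]}}

```text
time_s: 4.08
eef_pos: [0.6352, 0.0484, 0.0438]
orientation: [[-0.11, 0.994, 0.0], [0.994, 0.11, 0.0], [-0.0, 0.0, -1.0]]
wrist_force: [-1.9, -0.3, 5.0]
finger_gap: -0.0
```

Request:
{"name": "servo_tool", "arguments": {"series": [[[0,0,-0.1],[0,0,0]],[[0,0,-0.1],[0,0,0]],[[0,0,-0.1],[0,0,0]]]}}

```text
time_s: 4.45
eef_pos: [0.6354, 0.0484, 0.0438]
orientation: [[-0.11, 0.994, 0.002], [0.994, 0.11, 0.0], [-0.0, 0.002, -1.0]]
wrist_force: [-3.6, -0.0, 8.4]
finger_gap: 0.0
```

Lid top is at z≈0.0438, with a stiffness of about 4 N/mm. I add a little press and start pulling.

Request:
{"name": "servo_tool", "arguments": {"series": [[[0,0,-0.1],[0,0,0]],[[-0.5,-0.055,-0.1],[0,0,0]],[[-1,-0.11,-0.1],[0,0,0]],[[-1.5,-0.165,-0.1],[0,0,0]],[[-2,-0.22,-0.1],[0,0,0]]]}}

```text
time_s: 5.08
eef_pos: [0.6183, 0.0464, 0.0438]
orientation: [[-0.11, 0.994, 0.007], [0.994, 0.11, 0.0], [-0.0, 0.007, -1.0]]
wrist_force: [4.6, 0.3, 8.0]
finger_gap: 0.0001
```

```bash
python3 - <<'E'
from h import *
a=arm.snapshot("side");cv2.imwrite("pics/s2.png",cv2.resize(a[140:240,270:420],None,fx=4,fy=4))
o=arm.observe();print(o["eef_pos"],o["wrist_force"])
E
```

```text
[0.61762593 0.04634428 0.04378386] [ 2.8270083  -0.2578365   8.69016518]
```

View pics/s2.png

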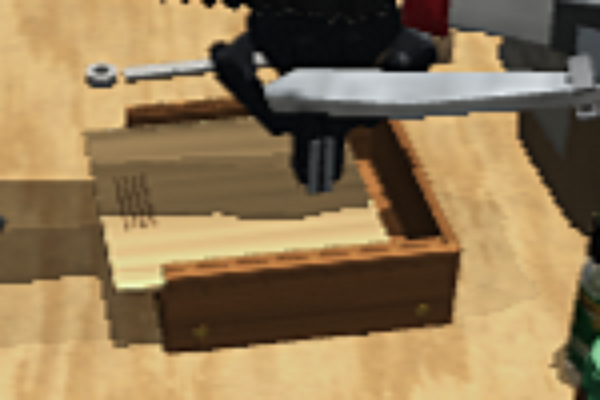

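The lid is following the fingers (about 17 mm so far), so I keep pulling.

Request:
{"name": "servo_tool", "arguments": {"series": [[[-1,-0.11,-0.05],[0,0,0]],[[-2,-0.22,-0.05],[0,0,0]],[[-3,-0.33,-0.05],[0,0,0]],[[-4,-0.44,-0.05],[0,0,0]],[[-5,-0.55,-0.05],[0,0,0]],[[-6,-0.66,-0.05],[0,0,0]],[[-6,-0.66,-0.05],[0,0,0]]]}}

```text
time_s: 6.0
eef_pos: [0.5575, 0.0393, 0.0437]
orientation: [[-0.109, 0.994, 0.007], [0.994, 0.109, -0.001], [-0.001, 0.007, -1.0]]
wrist_force: [0.9, -1.7, 13.8]
finger_gap: 0.0003
```

Request:
{"name": "servo_tool", "arguments": {"series": [[[-0.5,-0.055,0],[0,0,0]],[[-1,-0.11,0],[0,0,0]],[[-1.5,-0.165,0],[0,0,0]],[[-1.5,-0.165,0],[0,0,0]]]}}

```text
time_s: 6.5
eef_pos: [0.5439, 0.0382, 0.0437]
orientation: [[-0.11, 0.994, 0.009], [0.994, 0.11, 0.001], [-0.0, 0.009, -1.0]]
wrist_force: [3.7, -0.4, 10.3]
finger_gap: 0.0002
```

```bash
python3 - <<'E'
from h import *
a=arm.snapshot("side");cv2.imwrite("pics/s3.png",cv2.resize(a[140:240,250:400],None,fx=4,fy=4))
o=arm.observe();print(o["eef_pos"],o["wrist_force"])
E
```

```text
[0.54389182 0.03822234 0.0437109 ] [ 4.82744079  0.64342869 11.27461915]
```

View pics/s3.png

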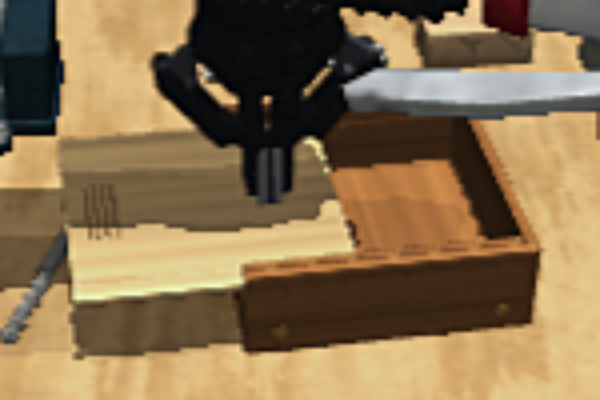

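Request:
{"name": "servo_tool", "arguments": {"series": [[[-0.5,-0.055,0],[0,0,0]],[[-1,-0.11,0],[0,0,0]],[[-1,-0.11,0],[0,0,0]]]}}

```text
time_s: 6.92
eef_pos: [0.534, 0.0372, 0.0437]
orientation: [[-0.11, 0.994, 0.009], [0.994, 0.11, 0.001], [-0.0, 0.009, -1.0]]
wrist_force: [4.0, 1.0, 10.9]
finger_gap: 0.0001
```

```bash
python3 - <<'E'
from h import *
c=np.array([.597,.0443]);a=np.radians(6.2);R=np.array([[np.cos(a),-np.sin(a)],[np.sin(a),np.cos(a)]])
for p in((250+355/4,140+248/4),(250+313/4,140+138/4)):print(R.T@(plane("side",p,.044)[:2]-c))
E
```

```text
[-0.012541   -0.05829686]
[-0.01672353  0.05012804]
```

The lid is out (edge at box x ≈ -15 mm, and the fingers now slip at the stop). Next I lift, retreat in front of the handle and turn the jaws to straddle the bit.

Request:
{"name": "servo_tool", "arguments": {"series": [[[0,0,4],[0,0,0]],[[-2,0,9],[0,0,-5]],[[-6,0,12],[0,0,-14]],[[-11,-1,12],[0,0,-24]],[[-16,-5,12],[0,0,-34]],[[-20,-10,12],[0,0,-44]],[[-20,-15,12],[0,0,-54]],[[-20,-20,12],[0,0,-64]]], "gripper": 4}}

```text
time_s: 7.92
eef_pos: [0.3295, -0.1647, 0.1612]
orientation: [[0.848, 0.529, 0.002], [0.529, -0.848, -0.001], [0.001, 0.002, -1.0]]
wrist_force: [0.2, 0.5, -0.3]
finger_gap: 0.0398
```

Request:
{"name": "servo_tool", "arguments": {"series": [[[0,-3,-2],[0,0,-9]],[[0,-6,-5],[0,0,-18]],[[0,-6,-5],[0,0,-18]],[[0,-6,-5],[0,0,-18]]]}}

```text
time_s: 8.43
eef_pos: [0.33, -0.2229, 0.1111]
orientation: [[0.969, 0.248, -0.0], [0.248, -0.969, 0.0], [-0.0, -0.0, -1.0]]
wrist_force: [-0.7, -0.6, -0.4]
finger_gap: 0.0399
```

Request:
{"name": "servo_tool", "arguments": {"series": [[[0,0,0],[2.2,-8.7,0]],[[3,0,-2],[4.36,-17.46,0]],[[5,0,-3],[4.36,-17.46,0]],[[5,0,-3],[4.36,-17.46,0]],[[5,0,-3],[4.36,-17.46,0]]]}}

```text
time_s: 9.05
eef_pos: [0.3804, -0.2227, 0.0818]
orientation: [[0.921, 0.249, 0.3], [0.237, -0.969, 0.075], [0.309, 0.002, -0.951]]
wrist_force: [-0.2, 0.2, -0.1]
finger_gap: 0.0397
```

```bash
python3 - <<'E'
from h import *
a=arm.snapshot("side");b=arm.snapshot("top")
cv2.imwrite("pics/both4.png",np.vstack([a[:300],b[60:360]]))
o=arm.observe();print(o["eef_pos"],o["orientation"],o["wrist_force"],o["q"])
E
```

```text
[ 0.38035522 -0.22301185  0.08167705] [[ 0.92110115  0.2477596   0.30031292]
 [ 0.23631676 -0.96881862  0.0744639 ]
 [ 0.30939789  0.00238019 -0.95092969]] [ 0.27612919  0.15166509 -0.58812751] [-0.6987829  -0.14364098 -0.67773517  0.84757132  0.25288544  2.21617772]
```

View pics/both4.png

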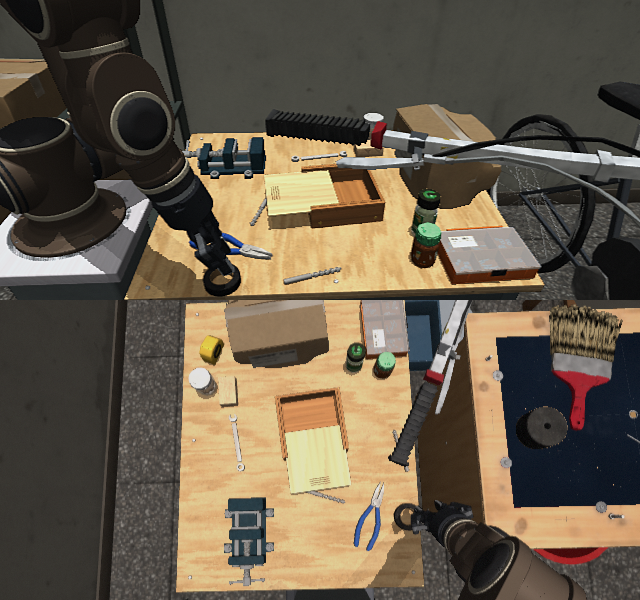

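The lid is fully open and the tool is tilted and clear of the handle. I approach the bit low, from the near side.

Request:
{"name": "servo_tool", "arguments": {"series": [[[3,0.7,-2],[0,0,0]],[[6,1.4,-4],[0,0,0]],[[9,2.1,-5],[0,0,0]],[[12.4,2.9,-5],[0,0,0]],[[12.4,2.9,-5],[0,0,0]],[[12.4,2.9,-5],[0,0,0]]]}}

```text
time_s: 9.9
eef_pos: [0.5035, -0.194, 0.0308]
orientation: [[0.922, 0.247, 0.299], [0.235, -0.969, 0.075], [0.308, 0.001, -0.951]]
wrist_force: [0.3, 0.9, 0.4]
finger_gap: 0.04
```

```bash
python3 - <<'E'
from h import *
a=arm.snapshot("side");b=arm.snapshot("top")
cv2.imwrite("pics/s5.png",np.hstack([cv2.resize(a[150:310,200:360],None,fx=2.5,fy=2.5),cv2.resize(b[100:260,330:490],None,fx=2.5,fy=2.5)]))
o=arm.observe();print(o["eef_pos"],o["wrist_force"])
E
```

```text
[ 0.50324233 -0.19429047  0.03088108] [-0.85873313 -0.70556064 -0.00355006]
```

View pics/s5.png

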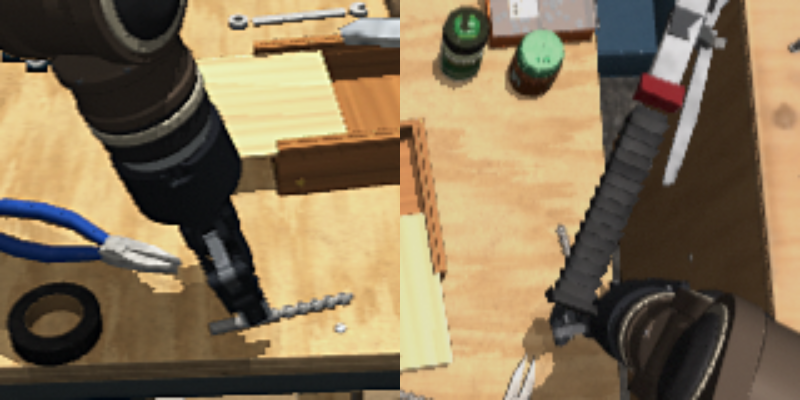

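The fingers stand over the shank and the wrist is near the handle but clear of it. I go down and close.

Request:
{"name": "servo_tool", "arguments": {"series": [[[0,0,-1],[0,0,0]],[[0,0,-2],[0,0,0]],[[0,0,-2.5],[0,0,0]],[[0,0,-2.5],[0,0,0]],[[0,0,-2.5],[0,0,0]]]}}

```text
time_s: 10.62
eef_pos: [0.5042, -0.1942, 0.0059]
orientation: [[0.922, 0.247, 0.3], [0.235, -0.969, 0.075], [0.309, 0.002, -0.951]]
wrist_force: [0.2, -0.0, -0.6]
finger_gap: 0.0399
```

Request:
{"name": "servo_tool", "arguments": {"series": [[[0,0,0],[0,0,0]],[[0,0,0],[0,0,0]],[[0,0,0],[0,0,0]],[[0,0,0],[0,0,0]],[[0,0,0],[0,0,0]],[[0,0,0],[0,0,0]]], "gripper": 0, "force": 60}}

```text
time_s: 11.38
eef_pos: [0.5044, -0.1943, 0.0062]
orientation: [[0.921, 0.247, 0.301], [0.235, -0.969, 0.075], [0.31, 0.002, -0.951]]
wrist_force: [-2.3, 0.1, 5.9]
finger_gap: 0.0069
```

Gap 6.9 mm with 6 N upward force means I'm pinching above the bit's axis. I'll reopen, go a bit lower and regrip.

Request:
{"name": "servo_tool", "arguments": {"series": [[[0,0,0],[0,0,0]],[[0,0,0],[0,0,0]],[[0,0,-0.15],[0,0,0]],[[0,0,-0.3],[0,0,0]],[[0,0,-0.3],[0,0,0]]], "gripper": 2.5}}

```text
time_s: 12.0
eef_pos: [0.504, -0.1941, 0.0026]
orientation: [[0.922, 0.247, 0.299], [0.235, -0.969, 0.075], [0.309, 0.001, -0.951]]
wrist_force: [-0.0, -0.8, 0.2]
finger_gap: 0.025
```

Request:
{"name": "servo_tool", "arguments": {"series": [[[0,0,0],[0,0,0]],[[0,0,0],[0,0,0]],[[0,0,0],[0,0,0]],[[0,0,0],[0,0,0]],[[0,0,0],[0,0,0]],[[0,0,0],[0,0,0]]], "gripper": 0, "force": 60}}

```text
time_s: 12.75
eef_pos: [0.5042, -0.1943, 0.003]
orientation: [[0.921, 0.247, 0.3], [0.235, -0.969, 0.075], [0.309, 0.002, -0.951]]
wrist_force: [-0.9, -0.7, 3.2]
finger_gap: 0.0076
```

Request:
{"name": "servo_tool", "arguments": {"series": [[[0,0,0],[0,0,0]],[[0,0,0],[0,0,0]],[[0,0,-0.1],[0,0,0]],[[0,0,-0.2],[0,0,0]],[[0,0,-0.3],[0,0,0]],[[0,0,-0.3],[0,0,0]]], "gripper": 2.2}}

```text
time_s: 13.5
eef_pos: [0.5042, -0.1942, 0.0019]
orientation: [[0.921, 0.247, 0.301], [0.235, -0.969, 0.075], [0.31, 0.002, -0.951]]
wrist_force: [-12.6, 2.5, 22.8]
finger_gap: 0.0221
```

Request:
{"name": "servo_tool", "arguments": {"series": [[[0,0,0],[0,0,0]],[[0,0,0],[0,0,0]],[[0,0,0],[0,0,0]],[[0,0,0],[0,0,0]],[[0,0,0],[0,0,0]],[[0,0,0],[0,0,0]]], "gripper": 0, "force": 40}}

```text
time_s: 14.25
eef_pos: [0.5059, -0.195, 0.0025]
orientation: [[0.92, 0.247, 0.304], [0.235, -0.969, 0.073], [0.313, 0.004, -0.95]]
wrist_force: [-6.3, 0.4, 17.0]
finger_gap: 0.0084
```

The low pad corner is touching the bench, so this is the lowest I can go at this tilt. I try a small test lift.

Request:
{"name": "servo_tool", "arguments": {"series": [[[0,0,0.3],[0,0,0]],[[0,0,0.6],[0,0,0]],[[0,0,1],[0,0,0]],[[0,0,1.4],[0,0,0]],[[0,0,1.4],[0,0,0]]], "force": 60}}

```text
time_s: 14.88
eef_pos: [0.5043, -0.1943, 0.0141]
orientation: [[0.921, 0.247, 0.3], [0.235, -0.969, 0.075], [0.309, 0.002, -0.951]]
wrist_force: [-0.5, 0.5, 0.8]
finger_gap: 0.0078
```

```bash
python3 - <<'E'
from h import *
a=arm.snapshot("side")
cv2.imwrite("pics/s6.png",cv2.resize(a[220:300,240:360],None,fx=5,fy=5))
o=arm.observe();print(o["eef_pos"],o["wrist_force"],o["finger_gap"])
E
```

```text
[ 0.50421098 -0.19421271  0.0139165 ] [ 0.31079265  0.82988695 -0.55173174] 0.007474845707221238
```

View pics/s6.png

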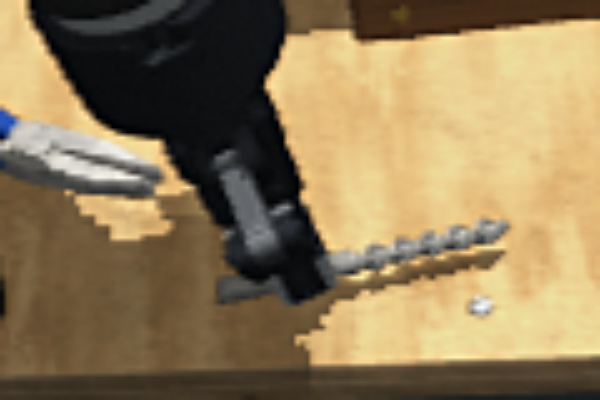

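The bit is off the bench and level. I check that the gap holds steady.

Request:
{"name": "servo_tool", "arguments": {"series": [[[0,0,0],[0,0,0]],[[0,0,0],[0,0,0]],[[0,0,0],[0,0,0]],[[0,0,0],[0,0,0]]]}}

```text
time_s: 15.42
eef_pos: [0.5041, -0.1941, 0.0137]
orientation: [[0.922, 0.247, 0.3], [0.235, -0.969, 0.075], [0.309, 0.001, -0.951]]
wrist_force: [0.7, 0.3, -0.4]
finger_gap: 0.0079
```

```bash
python3 - <<'E'
from h import *
print([round(1000*arm.observe()["finger_gap"],2) for _ in range(5)])
E
```

```text
[7.91, 7.91, 7.91, 7.91, 7.91]
```

It's stable. I retreat backwards out from under the handle, then turn and carry.

Request:
{"name": "servo_tool", "arguments": {"series": [[[-2,-0.5,2],[0,0,0]],[[-5,-1.2,4],[0,0,0]],[[-9,-2.1,7],[0,0,0]],[[-12.4,-2.9,11],[0,0,0]],[[-12.4,-2.9,11],[0,0,0]]]}}

```text
time_s: 16.05
eef_pos: [0.3801, -0.2248, 0.1271]
orientation: [[0.921, 0.244, 0.304], [0.234, -0.97, 0.071], [0.312, 0.006, -0.95]]
wrist_force: [-0.0, -0.9, 0.0]
finger_gap: 0.0078
```

Request:
{"name": "servo_tool", "arguments": {"series": [[[0,2,0],[0,0,10]],[[0,5,0],[0,0,20]],[[0,8,0],[0,0,30]],[[0,12,0],[0,0,40]],[[0,16,0],[0,0,50]],[[0,20,0],[0,0,60]],[[0,24,0],[0,0,70]],[[0,28,0],[0,0,80]]]}}

```text
time_s: 17.05
eef_pos: [0.3801, 0.0584, 0.123]
orientation: [[-0.077, 0.997, -0.024], [0.948, 0.081, 0.308], [0.309, 0.001, -0.951]]
wrist_force: [0.6, -0.3, -0.2]
finger_gap: 0.0078
```

Request:
{"name": "servo_tool", "arguments": {"series": [[[4,2,0],[0,0,1.7]],[[9,2.5,0],[0,0,1.7]],[[14,2.5,0],[0,0,1.7]],[[19,2.5,0],[0,0,1.7]],[[24.8,2,0],[0,0,1.7]],[[24.8,-0.5,-2],[0,0,1.7]],[[24.8,-3.5,-4],[0,0,1.7]],[[24.8,-3.5,-4],[0,0,1.7]]]}}

```text
time_s: 18.05
eef_pos: [0.6271, 0.0209, 0.0802]
orientation: [[-0.096, 0.995, -0.035], [0.946, 0.102, 0.308], [0.31, -0.004, -0.951]]
wrist_force: [0.1, 0.6, -0.1]
finger_gap: 0.0077
```

Request:
{"name": "servo_tool", "arguments": {"series": [[[0,0,-2],[0,0,0]],[[0,0,-4],[0,0,0]],[[0,0,-5],[0,0,0]],[[0,0,-5],[0,0,0]]]}}

```text
time_s: 18.55
eef_pos: [0.6277, 0.0226, 0.0333]
orientation: [[-0.1, 0.994, -0.032], [0.946, 0.105, 0.308], [0.309, 0.0, -0.951]]
wrist_force: [-0.4, 0.3, -0.6]
finger_gap: 0.0078
```

```bash
python3 - <<'E'
from h import *
a=arm.snapshot("side")
cv2.imwrite("pics/s7.png",cv2.resize(a[110:240,250:420],None,fx=4,fy=4))
o=arm.observe();print(o["eef_pos"],o["wrist_force"],o["finger_gap"])
E
```

```text
[0.628192   0.02242933 0.03408326] [ 0.73182844 -0.52131414 -0.70404491] 0.008180079354971987
```

View pics/s7.png

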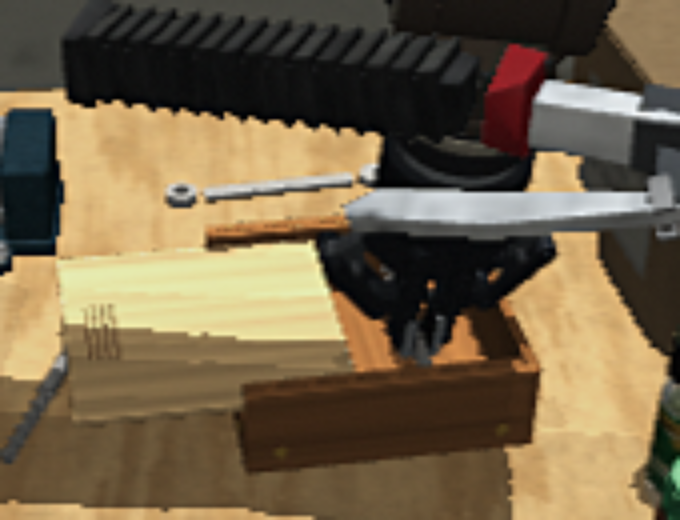

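The bit hangs in the open bay, in the middle between the lid edge and the back wall. I lower it the rest of the way.

Request:
{"name": "servo_tool", "arguments": {"series": [[[0,0,-0.7],[0,0,0]],[[0,0,-1.4],[0,0,0]],[[0,0,-2],[0,0,0]],[[0,0,-2],[0,0,0]]]}}

```text
time_s: 19.1
eef_pos: [0.6276, 0.0218, 0.0131]
orientation: [[-0.099, 0.995, -0.032], [0.946, 0.104, 0.308], [0.309, 0.0, -0.951]]
wrist_force: [0.2, -0.1, 0.0]
finger_gap: 0.008
```

Request:
{"name": "servo_tool", "arguments": {"series": [[[0,0,-0.1],[0,0,0]],[[0,0,-0.2],[0,0,0]],[[0,0,-0.3],[0,0,0]],[[0,0,-0.3],[0,0,0]]]}}

```text
time_s: 19.6
eef_pos: [0.6281, 0.0218, 0.0108]
orientation: [[-0.1, 0.995, -0.031], [0.946, 0.104, 0.307], [0.309, 0.001, -0.951]]
wrist_force: [-0.5, -0.0, 0.2]
finger_gap: 0.0074
```

Request:
{"name": "servo_tool", "arguments": {"series": [[[0,0,-0.1],[0,0,0]],[[0,0,-0.1],[0,0,0]],[[0,0,-0.1],[0,0,0]],[[0,0,-0.1],[0,0,0]],[[0,0,1],[0,0,0]],[[0,0,3],[0,0,0]],[[0,0,6],[0,0,0]],[[0,1,10],[0,0,0]]], "gripper": 2.4}}

```text
time_s: 20.6
eef_pos: [0.6277, 0.0315, 0.1117]
orientation: [[-0.098, 0.995, -0.032], [0.946, 0.103, 0.307], [0.309, 0.0, -0.951]]
wrist_force: [1.0, -0.3, -0.1]
finger_gap: 0.024
```

Request:
{"name": "servo_tool", "arguments": {"series": [[[0,5,5],[0,0,0]],[[-5,8,5],[0,0,0]],[[-10,8,5],[-4,0,0]],[[-15,8,5],[-8,0,0]],[[-20,6,5],[-13,0,0]],[[-25,3,5],[-18,0,0]],[[-28,1.5,5],[-18,0,0]],[[-28,1.5,5],[-18,0,0]]], "gripper": 0}}

```text
time_s: 21.6
eef_pos: [0.3465, 0.0465, 0.1619]
orientation: [[-0.099, 0.995, -0.029], [0.995, 0.099, -0.001], [0.002, -0.029, -1.0]]
wrist_force: [0.9, 0.5, 0.4]
finger_gap: 0.0002
```

```bash
python3 - <<'E'
from h import *
a=arm.snapshot("side");b=arm.snapshot("top")
cv2.imwrite("pics/s8.png",np.hstack([cv2.resize(a[140:240,260:400],None,fx=2.85,fy=4),cv2.resize(b[130:230,250:350],None,fx=4,fy=4)]))
o=arm.observe();print(o["eef_pos"],o["orientation"][:,2],o["wrist_force"],o["finger_gap"])
E
```

```text
[0.34872973 0.04698106 0.1616945 ] [-2.84132113e-02 -9.54774133e-04 -9.99595807e-01] [-0.18527568  0.65866232  0.5637704 ] -3.9615567312909804e-05
```

View pics/s8.png

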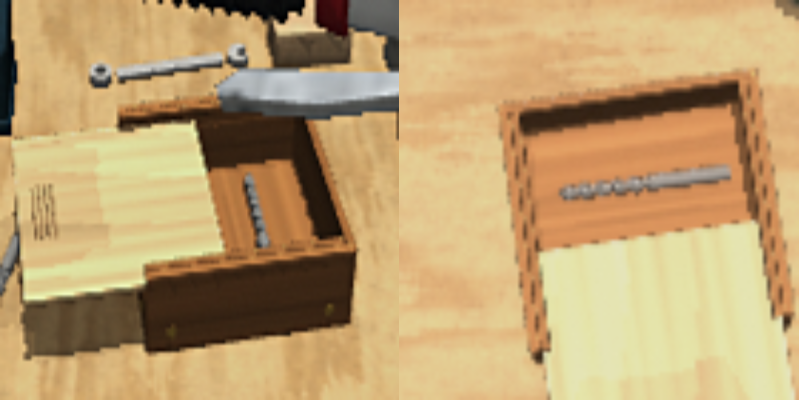

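The bit lies flat in the bay, let go, and clear of the lid. Now I shut the lid: move above its near part, feel, press and push.

Request:
{"name": "servo_tool", "arguments": {"series": [[[5,-0.3,0],[0,-1.6,0]],[[10,-0.6,-2],[0,-1.6,0]],[[15,-0.9,-5],[0,-1.6,0]],[[18.9,-0.9,-8],[0,-1.6,0]],[[18.9,-0.9,-10.5],[0,-1.6,0]],[[18.9,-0.9,-11.3],[0,-1.6,0]],[[18.9,-0.9,-11.3],[0,-1.6,0]],[[18.9,-0.9,-11.3],[0,-1.6,0]]]}}

```text
time_s: 22.7
eef_pos: [0.5378, 0.038, 0.0491]
orientation: [[-0.1, 0.995, -0.001], [0.995, 0.1, -0.001], [-0.001, -0.001, -1.0]]
wrist_force: [0.2, -0.0, 0.3]
finger_gap: -0.0
```

Request:
{"name": "servo_tool", "arguments": {"series": [[[0,0,-0.15],[0,0,0]],[[0,0,-0.3],[0,0,0]],[[0,0,-0.3],[0,0,0]]]}}

```text
time_s: 23.08
eef_pos: [0.5371, 0.0379, 0.045]
orientation: [[-0.1, 0.995, -0.003], [0.995, 0.1, -0.001], [-0.001, -0.003, -1.0]]
wrist_force: [0.5, -0.3, -0.1]
finger_gap: -0.0005
```

Request:
{"name": "servo_tool", "arguments": {"series": [[[0,0,-0.1],[0,0,0]],[[0,0,-0.2],[0,0,0]],[[0,0,-0.3],[0,0,0]],[[0,0,-0.3],[0,0,0]]]}}

```text
time_s: 23.58
eef_pos: [0.5379, 0.0379, 0.0437]
orientation: [[-0.1, 0.995, -0.0], [0.995, 0.1, -0.001], [-0.001, -0.001, -1.0]]
wrist_force: [-3.8, 0.1, 12.4]
finger_gap: -0.0001
```

Request:
{"name": "servo_tool", "arguments": {"series": [[[0.5,0.055,0],[0,0,0]],[[1,0.11,0],[0,0,0]],[[1.5,0.165,0],[0,0,0]],[[2,0.22,0],[0,0,0]],[[3,0.33,0],[0,0,0]],[[4,0.44,0],[0,0,0]]]}}

```text
time_s: 24.32
eef_pos: [0.5776, 0.0426, 0.0437]
orientation: [[-0.1, 0.995, -0.001], [0.995, 0.1, -0.001], [-0.001, -0.001, -1.0]]
wrist_force: [-4.7, 0.9, 12.6]
finger_gap: -0.0001
```

Request:
{"name": "servo_tool", "arguments": {"series": [[[1,0.11,0],[0,0,0]],[[2,0.22,0],[0,0,0]],[[3,0.33,0],[0,0,0]],[[4,0.44,0],[0,0,0]],[[4.5,0.5,0],[0,0,0]],[[4.5,0.5,0],[0,0,0]]]}}

```text
time_s: 25.08
eef_pos: [0.6234, 0.0479, 0.0438]
orientation: [[-0.1, 0.995, 0.0], [0.995, 0.1, -0.0], [-0.0, 0.0, -1.0]]
wrist_force: [-1.6, 2.0, 11.0]
finger_gap: -0.0003
```

Request:
{"name": "servo_tool", "arguments": {"series": [[[0.5,0.055,0],[0,0,0]],[[1,0.11,0],[0,0,0]],[[1.5,0.165,0],[0,0,0]],[[1.5,0.165,0],[0,0,0]]]}}

```text
time_s: 25.58
eef_pos: [0.6363, 0.0489, 0.0437]
orientation: [[-0.1, 0.995, -0.004], [0.995, 0.1, -0.002], [-0.001, -0.004, -1.0]]
wrist_force: [-7.9, -0.4, 15.2]
finger_gap: -0.0001
```

Request:
{"name": "servo_tool", "arguments": {"series": [[[0.4,0.04,0],[0,0,0]],[[0.8,0.09,0],[0,0,0]],[[0.8,0.09,0],[0,0,0]]]}}

```text
time_s: 25.95
eef_pos: [0.6441, 0.0497, 0.0437]
orientation: [[-0.1, 0.995, -0.004], [0.995, 0.1, -0.002], [-0.001, -0.004, -1.0]]
wrist_force: [-9.3, -0.7, 15.1]
finger_gap: 0.0003
```

Request:
{"name": "servo_tool", "arguments": {"series": [[[0,0,0.3],[0,0,0]],[[0,0,1],[0,0,0]],[[0,0,4],[0,0,0]],[[0,0,8],[0,0,0]],[[-6,0,12],[0,0,0]],[[-12,0,12],[0,0,0]],[[-18,0,12],[0,0,0]],[[-24,0,12],[0,0,0]]]}}

```text
time_s: 26.95
eef_pos: [0.4041, 0.0498, 0.162]
orientation: [[-0.099, 0.995, -0.002], [0.995, 0.099, -0.001], [-0.001, -0.002, -1.0]]
wrist_force: [-0.3, 0.0, 0.6]
finger_gap: -0.0002
```

Request:
{"name": "servo_tool", "arguments": {"series": [[[-3,6,0],[0,0,0]],[[-3,12,0],[0,0,0]],[[-3,18,0],[0,0,0]],[[-3,24,0],[0,0,0]],[[-3,24,0],[0,0,0]],[[-3,24,0],[0,0,0]]]}}

```text
time_s: 27.7
eef_pos: [0.3755, 0.2897, 0.1616]
orientation: [[-0.1, 0.995, -0.003], [0.995, 0.1, -0.002], [-0.002, -0.004, -1.0]]
wrist_force: [0.4, -0.8, -0.3]
finger_gap: -0.0002
```

```bash
python3 - <<'E'
from h import *
a=arm.snapshot("side");b=arm.snapshot("top")
cv2.imwrite("pics/s9.png",np.hstack([cv2.resize(a[140:240,260:400],None,fx=2.85,fy=4),cv2.resize(b[130:230,260:360],None,fx=4,fy=4)]))
o=arm.observe();print(o["time_s"],o["eef_pos"],o["wrist_force"])
# picture difference against the first shots in the box regions
for n,i,r in(("side",a,(160,230,295,390)),("top",b,(140,230,265,355))):
    y0,y1,x0,x1=r;d=cv2.absdiff(i,cv2.imread(f"pics/{n}0.png"))[y0:y1,x0:x1].max(2);print(n,(d>40).sum())
E
```

```text
27.8 [0.37581218 0.28877103 0.161843  ] [ 0.7022392  -0.26166026 -0.08780847]
side 561
top 662
```

View pics/s9.png

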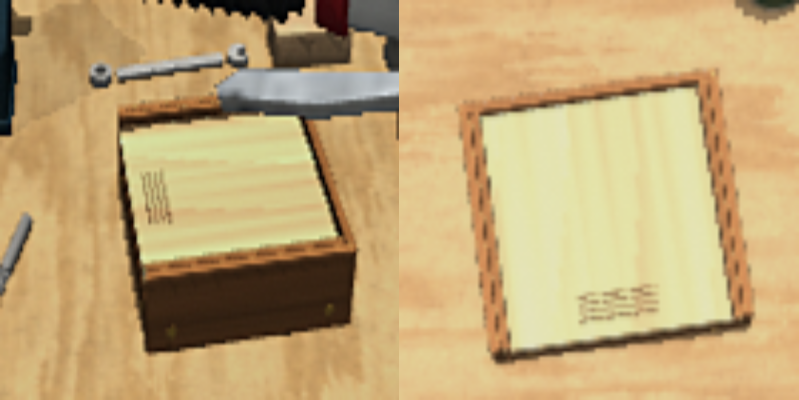

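The lid is now flush with the box front and its back edge is against the wall. It had started slightly ajar, which explains the difference from the first pictures. The arm is clear, so I hand in.

```bash
python3 -c "
from station import arm
print(arm.hand_in())"
```

```text
the job is handed in; nothing more can be done
None
```

The job is done and handed in at about 28 s of the 69 s allowed. `hand_in` reports no verdict.

- **Lid open:** I felt the lid top at about 43.8 mm and pressed with 8 to 14 N in the readings taken. I pulled it until the fingers slipped at the end stop. The picture showed its back edge near box x = -15 mm, which is about fully open.
- **Drill bit:** I took the right-hand bit by its shank with the tool leaning back 18°, to stay clear of the handle hanging over it. The first two grips were too high on the bit. At the third try the fingers leaned on the bench with about 23 N. The bit then held level, though the gap read about 8 mm where I expected 10 mm. I laid it across the open bay and let go. The pictures showed it flat on the floor, clear of the lid.
- **Lid shut:** I pushed it back with 11 to 15 N until the fingers slipped at the stop. The last picture shows it flush with the box front and against the back wall. That is farther in than at the start, when it stood slightly open.
- **Last checks:** At hand-in the arm was clear of everything, with wrist force within noise. I did not measure the other things again at the end. The arm was never seen touching them, and the spanner looked unmoved in the last picture.
- **Limits of the checks:** Forces were read only at the end of each move, so short peaks in between were not seen. I viewed 13 pictures against the budget of 10.

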